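Pick a retaining ring out of a cylinder head

ROBOT

A 6-joint arm with a two-finger parallel gripper is mounted at the origin on the work surface. World frame = base frame: x ahead of the robot, y to its left, z up, the work surface at z = 0. Lengths are in m, angles in degrees, forces in N, time in s.
With the tool pointing down it reaches from about 0.375 to 0.9 m from the base axis. Payload 3.1 kg.
Tool frame: the origin (TCP) lies at the very end of the fingers, on their centre line; the grasp point (between the pads) lies 19 mm behind it (grasp_offset is the distance from the TCP to the grasp point, in m); z points along the fingers, y is the direction in which the jaws open and shut (so a half turn about z gives the same grasp; the last joint's range is limited). The gripper opens to 87 mm and grips with 3 to 60 N. Pads are 19 mm wide; open, the fingers measure 117 mm over their backs; the gripper's body (75 mm by 190 mm) begins 51 mm behind the grasp point.
Start: joints at [63.512, 30.224, 82.088, -0, 67.689, -10.227], TCP at [0.175, 0.6, 0.223] pointing down, gripper open.
Joint ranges: [-176.69, 176.69], [-43.24, 126.21], [12.49, 139.97], [-82, 262], [0, 151.66], [-163.58, 163.58]. Speed limits (degrees/s): [159.86, 159.86, 180, 180, 180, 180].

INTERFACE

Orientations are given as a 3x3 rotation matrix whose columns are the frame's x, y, z axes.
In Python, from rig import * gives the robot as it stands. The module is installed in compiled form; this text tells all that it offers.
- The arm moves only by the tool play_rows, never from a script. Its argument "plan" is a list that holds one entry, the list of rows, each a list of 7 numbers: the shift along the world's x, y, z each as a share of 5 cm, from -1 to 1, then the turn, a rotation vector about the world's x, y, z each as a share of pi rad, from -1 to 1, then the gripper's target within -1 to 1 (fully open at 1, half-way at 0, shut at -1). A call has 1 to 12 rows; each row shifts and turns the commanded pose from where the row before left it; what a row does not reach is not made up. A row lasts 1/10 s, in which the tool goes at most 50 mm and 8.59 degrees, less where a joint would pass 70% of its speed; a pose out of reach is approached as far as the arm can. A call with a number of a shift or a turn outside -1 to 1 is refused whole. A call with a gripper value outside its range is refused whole. The fingers move at their own pace and stop on an object; the grip force is fixed at half the most. Time passes only in rows, so rows that do not move let the fingers close. It gives the time, the measured TCP pose, the force and the opening at its end, in the units of the state.
- read_state(): the state, without advancing time (a new reading comes with each control period).
- capture(name): name is "side" or "top" or "wrist"; returns the picture (384x512x3 uint8, red, green, blue); there is no depth.
- camera_params(name): a dict with "intrinsics" (3x3 intrinsics, pixels), "R" (3x3) and "t" (3): a world point X has camera coordinates R X + t; the wrist camera has in their place "mount" (4x4, takes a point from camera to tool coordinates, whose origin is the TCP and whose axes are the flange's). Camera axes: x right, y down, z forward; pixel columns grow to the right and rows downward; lengths in m; the calibration is good to about 2 mm. A picture is of the moment at which its call begins: read the wrist's pose just before it. camera_params takes no time and is no camera call.
- hand_in(): hands the job in, once; it reports no verdict.
The state is a dict: "time_s": time; "joint_positions": joint angles; "qvel": joint speeds; "tau": joint torques, N m; "position": TCP position; "tcp_rot": TCP orientation; "force": force on the tool from outside, world axes, zero at the start; "moment": the same for the moment, N m; "opening": opening from 0.0 (shut) to 1.0 (fully open).
Only numpy, scipy, OpenCV 4.12 (cv2) and the standard library are available. Lean on these libraries where they do the work, as an engineer would, in place of code of your own. Each camera call takes 0.05 s, during which the arm holds its last target. There are 200 camera calls.

TASK

Take the yellow-handled pick from its green rest, put its tip under one eyed end of the dark split retaining ring and lift the ring out of the cylinder head with it. Leave the ring lying flat in the blue tray and the pick back in its rest; do not touch the ring with the gripper itself.

Things in the scene. Friction and masses are not known exactly. Their poses are not given: they have to be found in the camera images.
- head: Fixed cylinder head: grey plate 180 x 180 x 44 mm (corner bolt heads 10 mm higher) with a bright collar 120 mm across, top 65 mm above the table. Its bore is 95 mm across down to a ledge (ring seat, 59 mm above the table), then 76 mm across to a white floor 46 mm above the table. Origin: centre of underside, on the bore axis; z up.
- head_seat (a point): Centre of the ring's seat: on the bore axis at the ledge's height, 59 mm above the table, 6 mm below the collar's top.
- ring: Dark rigid steel split ring lying loose on the ledge: 90 mm outside, 73 mm inside, 5 mm thick, about 70 g. Gap on its +x side; beside it each end is a square lug (14 mm wide, white dot on top) pointing inward, centre line at +27 / -27 degrees from ring x; each overhangs the bore by 10 mm with 13 mm free height below. Origin: centre of underside; z up.
- end_left (a point): Middle of the inward (free) edge of the lug at +27 degrees, on the ring's underside, 28 mm from the ring's centre.
- end_right (a point): Middle of the inward (free) edge of the lug at -27 degrees, on the ring's underside, 28 mm from the ring's centre.
- pick_grip (a point): Centre of the pick's yellow handle, a flat-sided bar 120 mm long (x), 14 wide (y), 16 high (z). x runs towards the tip, z up as it lies in the rest. A 6 mm square rod runs on from its front, drops at x = 107 to 113 mm to 59 mm below this point and ends in a foot pointing forward. 150 g, balance point about 25 mm ahead of this point.
- pick_heel (a point): Inner corner of the pick's hook, 113 mm ahead of and 56 mm below pick_grip. The foot, 6 mm wide, 4 mm thick, reaches 12.5 mm forward of here, rising 15 degrees: its top is 2 mm (heel) to 5 mm (tip) above this point, its underside at most 3 mm below. A ring lifted by a lug hangs on the foot against the upright rod, down to 74 mm below.
- rest: Fixed pick rest: base 120 x 70 x 8 mm and two green forks 84 mm apart along x, each 10 mm thick, 34 mm wide. The handle lies on them along x, tip towards +x, its centre 85 mm above the table, midway between the forks, with cheeks 26 mm apart rising 12 mm beside it. Origin: centre of underside; z up.
- tray: Blue open tray, fixed, 170 x 170 mm outside, 30 mm high, walls and floor 5 mm. Origin: centre of underside; z up.
Mind the look-alikes: they are no part of the job. Several things have the shape of the tray; the one meant has the colours described above.

How it is judged:
By the outcome, as a careful person would: the job done as asked, in the order asked, and still so for the second after the job is handed in, with the robot touching nothing.
It also fails if it takes over 72 s, if anything falls off the work surface, if the arm or the gripper's body presses on something with over 40 N, if the wrist force passes 120 N, or if a joint passes its speed limit or range.

## Working session

There is one attempt and no reset: what is moved stays moved. The work goes in short steps, Python scripts to look and compute and a tool call to move; the robot and the scene stay as the last step left them, time stands still between calls to the robot, and variables do not carry over. Pictures are saved under pics/ and viewed, about 8 in all and at most 12, crops included, and the job is handed in when it is done.

Besides the shell and the picture viewer there is one more tool, called after ">>>" in YAML: its name, and indented under it one key for each argument. play_rows: Moves the arm, as the interface text tells. Its arguments: {"type":"object","properties":{"plan":{"type":"array"}},"required":["plan"]}

```bash
mkdir -p pics
cat > h.py <<'E'
from rig import *
import numpy as np, cv2
def save(n,im): cv2.imwrite('pics/'+n+'.png',cv2.cvtColor(im,cv2.COLOR_RGB2BGR))
def ray(cam,uv,st=None):
    p=camera_params(cam); K=np.array(p['intrinsics'])
    d=np.linalg.inv(K)@np.array([uv[0],uv[1],1.])
    if 'mount' in p:
        M=np.array(p['mount']); R=np.array(st['tcp_rot']).reshape(3,3)
        return R@M[:3,3]+np.array(st['position']), R@M[:3,:3]@d
    R=np.array(p['R']);return -R.T@np.array(p['t']), R.T@d
def onz(cam,uv,z,st=None):
    o,d=ray(cam,uv,st); return o+d*(z-o[2])/d[2]
def proj(cam,X,st=None):
    p=camera_params(cam); K=np.array(p['intrinsics']); X=np.array(X)
    if 'mount' in p:
        M=np.array(p['mount']); R=np.array(st['tcp_rot']).reshape(3,3)
        c=M[:3,:3].T@(R.T@(X-np.array(st['position']))-M[:3,3])
    else: c=np.array(p['R'])@X+np.array(p['t'])
    q=K@c; return q[:2]/q[2]
E
python3 - <<'E'
from h import *
print(read_state())
for n in('top','side'):
    im=capture(n); np.save(n+'.npy',im); save(n+'0',im)
    p=camera_params(n); o=-np.array(p['R']).T@np.array(p['t']); print(n,o,p['intrinsics'],p['R'])
print(camera_params('wrist'))
a=np.load('top.npy');b=np.load('side.npy')
save('both',np.vstack([a,b])[:, :] if 0 else np.hstack([cv2.resize(a,(400,300)),cv2.resize(b,(400,300))]))
E
```

```text
{'time_s': 0.0, 'joint_positions': array([ 6.35123148e+01,  3.02809313e+01,  8.21562439e+01, -2.20733808e-03,
        6.76890391e+01, -1.02287837e+01]), 'qvel': array([ 0.04281973, -0.08461086,  0.07064638, -0.09795455, -0.05433129,
        0.00918457]), 'tau': array([-3.21153275e-03, -4.40046072e+01, -1.76592207e+01,  6.31632912e-02,
        5.83018397e-02, -1.61461403e-04]), 'position': array([0.17465126, 0.59933634, 0.22155136]), 'tcp_rot': array([[-9.60010305e-01,  2.79963052e-01, -9.50584939e-04],
       [ 2.79964439e-01,  9.60008314e-01, -1.98751712e-03],
       [ 3.56138084e-04, -2.17416690e-03, -9.99997573e-01]]), 'force': array([ 0.00729613, -0.19902441,  0.62632527]), 'moment': array([-0.0402562 , -0.04094116, -0.00865811]), 'opening': 0.9989616988168316}
top [0.37234191 0.03305264 0.98768288] [[358.98946183   0.         260.34018345]
 [  0.         358.98946183 196.56012386]
 [  0.           0.           1.        ]] [[ 0.02065515 -0.99948469  0.02457052]
 [-0.99766533 -0.02220518 -0.06458183]
 [ 0.06509414 -0.0231792  -0.99760988]]
side [-0.13412034 -0.64151503  0.70248406] [[356.86379168   0.         261.85910239]
 [  0.         356.86379168 189.65263414]
 [  0.           0.           1.        ]] [[ 0.76870553 -0.63959255 -0.00363108]
 [-0.3806993  -0.45297347 -0.80615326]
 [ 0.51396483  0.62107682 -0.59169565]]
{'intrinsics': array([[278.69211487,   0.        , 259.12899957],
       [  0.        , 278.69211487, 189.68607216],
       [  0.        ,   0.        ,   1.        ]]), 'mount': array([[-3.07460665e-05, -9.59550556e-01, -2.81536372e-01,
         7.72969541e-02],
       [ 9.99999793e-01,  1.51610822e-04, -6.25937981e-04,
        -8.72569032e-04],
       [ 6.43303099e-04, -2.81536333e-01,  9.59550353e-01,
        -1.61541925e-01],
       [ 0.00000000e+00,  0.00000000e+00,  0.00000000e+00,
         1.00000000e+00]])}
```

View pics/top0.png

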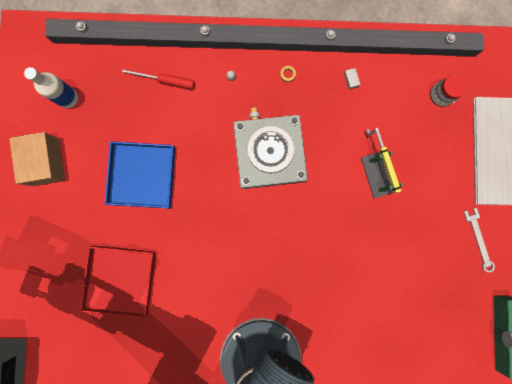

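View pics/side0.png

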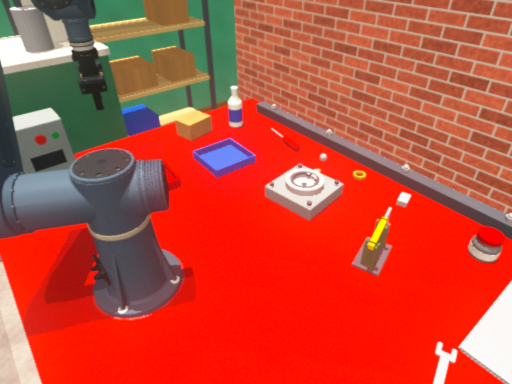

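The top view shows the blue tray near (140,175), the head near (270,150), and the yellow pick near (388,165) with its tip pointing up and left, towards +x. The red look-alike tray is near (120,280). The side view agrees with this. Next I'll measure by colour masks and zoom in.

Run:
```python
from h import *
a=np.load('top.npy'); hsv=cv2.cvtColor(a,cv2.COLOR_RGB2HSV)
def big(m):
    c,_=cv2.findContours(m,cv2.RETR_EXTERNAL,cv2.CHAIN_APPROX_NONE); return max(c,key=cv2.contourArea)
y=cv2.inRange(hsv,(22,120,120),(35,255,255)); y[:100]=0
c=big(y); r=cv2.minAreaRect(c); print('yellow',r)
bp=cv2.boxPoints(r); print([onz('top',p,0.093).round(4) for p in bp], onz('top',r[0],0.093))
b=cv2.inRange(hsv,(105,120,60),(130,255,255)); b[:,:95]=0;b[230:]=0;b[:,200:]=0
c=big(b); r=cv2.minAreaRect(c); print('tray',r); print([onz('top',p,0.03).round(4) for p in cv2.boxPoints(r)], onz('top',r[0],0.03))
save('z',np.hstack([cv2.resize(a[110:195,230:315],(400,400),interpolation=cv2.INTER_CUBIC),cv2.resize(a[120:205,345:430],(400,400),interpolation=cv2.INTER_CUBIC)]))
```

```text
yellow ((390.1575927734375, 169.44410705566406), (37.666709899902344, 6.931404113769531), 70.46334838867188)
[array([ 0.5487, -0.2908,  0.093 ]), array([ 0.5551, -0.3075,  0.093 ]), array([ 0.4652, -0.3394,  0.093 ]), array([ 0.459 , -0.3228,  0.093 ])] [ 0.50685754 -0.3151775   0.093     ]
tray ((139.3055877685547, 174.45791625976562), (65.51615142822266, 62.40065383911133), 3.4682295322418213)
[array([0.407 , 0.4217, 0.03  ]), array([0.5737, 0.4197, 0.03  ]), array([0.5675, 0.2456, 0.03  ]), array([0.4002, 0.2495, 0.03  ])] [0.48661786 0.33430572 0.03      ]
```

View pics/z.png

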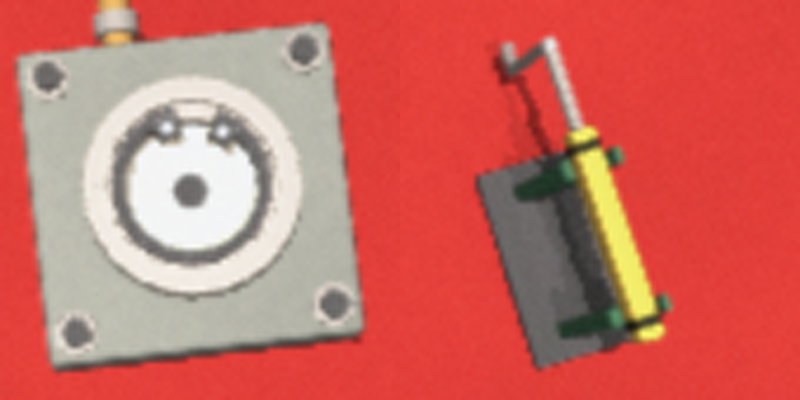

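The head's ring has its gap side up in the image, which is world +x. The white dots are near top-image pixels (265,137) and (277,138). The pick lies at a yaw of about +20°, so the lug at +27° suits it. I'll move to hover over the head with tool x along the pick direction and check with the wrist camera.

>>> play_rows:
  plan:
    - [[0.45, -0.68, 0.04, 0, 0, -0.047, 1], [0.45, -0.68, 0.04, 0, 0, -0.047, 1], [0.45, -0.68, 0.04, 0, 0, -0.047, 1], [0.45, -0.68, 0.04, 0, 0, -0.047, 1], [0.45, -0.68, 0.04, 0, 0, -0.047, 1], [0.45, -0.68, 0.04, 0, 0, -0.047, 1], [0.45, -0.68, 0.04, 0, 0, -0.047, 1], [0.45, -0.68, 0.04, 0, 0, -0.047, 1], [0.45, -0.68, 0.04, 0, 0, -0.047, 1], [0.45, -0.68, 0.04, 0, 0, -0.047, 1], [0.45, -0.68, 0.04, 0, 0, -0.047, 1], [0.45, -0.68, 0.04, 0, 0, -0.047, 1]]

```text
time_s: 1.3
position: [0.4453, 0.1904, 0.2464]
tcp_rot: [[0.472, 0.882, -0.001], [0.882, -0.472, 0.0], [-0.0, -0.001, -1.0]]
force: [0.6, 0.9, 0.2]
opening: 1.003
```

>>> play_rows:
  plan:
    - [[0.45, -0.68, 0.0, 0, 0, -0.047, 1], [0.45, -0.68, 0.0, 0, 0, -0.047, 1], [0.45, -0.68, 0.0, 0, 0, -0.047, 1], [0.45, -0.68, 0.0, 0, 0, -0.047, 1], [0.45, -0.68, 0.0, 0, 0, -0.047, 1], [0, 0, 0, 0, 0, 0, 1], [0, 0, 0, 0, 0, 0, 1], [0, 0, 0, 0, 0, 0, 1]]

```text
time_s: 2.1
position: [0.5563, 0.0228, 0.246]
tcp_rot: [[0.94, 0.342, -0.002], [0.342, -0.94, 0.001], [-0.002, -0.001, -1.0]]
force: [-0.8, -0.4, 0.2]
opening: 0.998
```

Run:
```python
from h import *
import pickle
st=read_state(); im=capture('wrist'); pickle.dump((st,im),open('w1.pkl','wb'))
print(st['position'],st['tcp_rot'],st['joint_positions'],st['time_s'])
save('w1',im)
```

```text
[0.55627335 0.02281487 0.24604351] [[ 9.39732814e-01  3.41903530e-01 -2.05281034e-03]
 [ 3.41905543e-01 -9.39734052e-01  7.15065447e-04]
 [-1.68461238e-03 -1.37383770e-03 -9.99997637e-01]] [-9.16394705e+00  2.34168145e+01  9.03466524e+01  2.37049588e-02
  6.63591761e+01  6.08335481e+01] 2.1
```

View pics/w1.png

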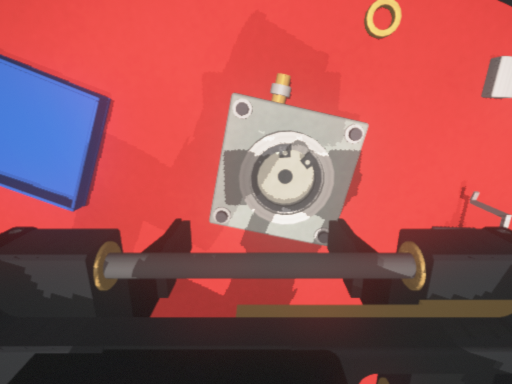

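The wrist view shows the head, with the bore centre dot near (285,177) and the lugs near (283,152) and (308,160). The gripper's shadow falls across it. I'll compute from the contours and view one enlarged crop.

Run:
```python
from h import *
import pickle
st,im=pickle.load(open('w1.pkl','rb'))
x0,y0=240,125
cr=im[y0:y0+100,x0:x0+100]; 
lab=cv2.cvtColor(cr,cv2.COLOR_RGB2LAB); l=cv2.createCLAHE(3,(4,4)).apply(lab[...,0])
save('w1c',cv2.resize(np.dstack([l]*3),(600,600),interpolation=cv2.INTER_CUBIC))
print('C', onz('wrist',(285.3,177),.046,st), 'top C',onz('top',(230+190*85/400-.4,110+190*85/400-.4),.046))
# plate corners via gray mask -> minAreaRect in top view
a=np.load('top.npy').astype(int); m=((abs(a[...,0]-a[...,1])<30)&(a[...,1]>110)).astype(np.uint8)*255
m[:112]=0;m[192:]=0;m[:,:228]=0;m[:,312:]=0
m=cv2.morphologyEx(m,cv2.MORPH_OPEN,np.ones((5,5)))
c,_=cv2.findContours(m,cv2.RETR_EXTERNAL,cv2.CHAIN_APPROX_NONE); r=cv2.minAreaRect(max(c,key=cv2.contourArea)); bp=cv2.boxPoints(r)
P=np.array([onz('top',p,.044) for p in bp]); print(P.round(4),P.mean(0), np.linalg.norm(P-np.roll(P,1,0),axis=1))
```

```text
C [ 0.55726928 -0.01469208  0.046     ] top C [ 0.55820081 -0.01183496  0.046     ]
[[ 0.633   0.0875  0.044 ]
 [ 0.6579 -0.0886  0.044 ]
 [ 0.4808 -0.1105  0.044 ]
 [ 0.4573  0.0637  0.044 ]] [ 0.55724733 -0.01198202  0.044     ] [0.17734111 0.17780715 0.17840772 0.17576943]
```

View pics/w1c.png

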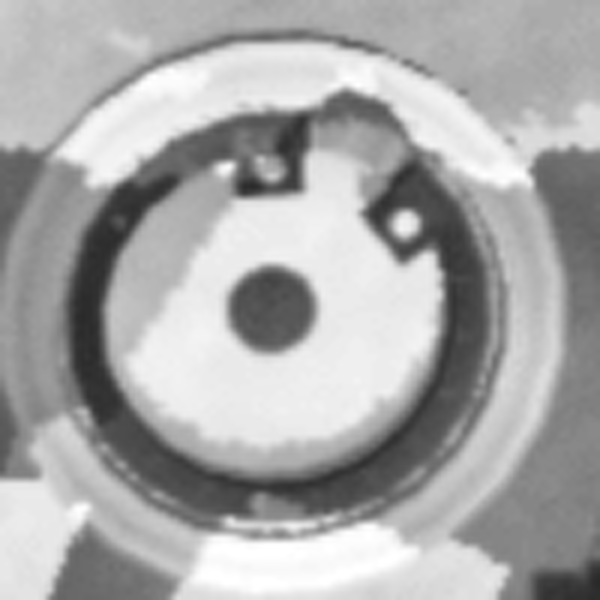

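The enlarged crop (scale 6, origin (240,125)) shows the left lug dot at (269,167), the right lug dot at (405,223) and the bore dot at (271,309). In the image the left lug points straight along tool x.

Run:
```python
from h import *
import pickle
st,im=pickle.load(open('w1.pkl','rb'))
f=lambda u,v,z:onz('wrist',(240+(u+.5)/6-.5,125+(v+.5)/6-.5),z,st)
L=f(269,167,.064);R=f(405,223,.064);E=f(270,192,.064);C=f(271,309,.046)
print(L,R,E,C,np.linalg.norm(L-R))
m=(L+R)/2; 
for c in (C,):
  for p in(L,R,m,E): d=p-c; print(np.hypot(*d[:2]),np.degrees(np.arctan2(d[1],d[0])))
# ring outer circle fit by points on crop: left,bottom,right outer edge
n=np.array([L[1]-R[1],-(L[0]-R[0])]);n=-n/np.linalg.norm(n); yaw=np.degrees(np.arctan2(n[1],n[0]));print('yaw ring',yaw)
rd=np.linalg.norm((L-R)[:2])/2/np.sin(np.radians(27)); print('dot r',rd,'ring centre',m[:2]-n*rd*np.cos(np.radians(27)), m[:2]+n*rd*np.cos(np.radians(27)))
# inner edge (r 36.5, top z .064): crop left x=105,y=310 ; right 443,310; bottom 271,480
for q in((70,310),(492,310),(271,520),(105,310),(443,310),(271,480)): print(q,f(*q,.064))
```

```text
[0.58950068 0.00092231 0.064     ] [ 0.58829812 -0.02992176  0.064     ] [ 0.58474432 -0.00116877  0.064     ] [ 0.5581876  -0.01354295  0.046     ] 0.030867503473970267
0.034492792308777394 24.79485338269587
0.03427694847715218 -28.544255874916217
0.03072670282347268 -1.7843753792974648
0.029298118053092643 24.983303047793154
yaw ring 177.76727517988365
dot r 0.03399575926333137 ring centre [ 0.61916685 -0.0156798 ] [ 0.55863195 -0.01331966]
(70, 310) [0.54697002 0.02931837 0.064     ]
(492, 310) [ 0.57741663 -0.05437426  0.064     ]
(271, 520) [ 0.51748826 -0.02784415  0.064     ]
(105, 310) [0.54949519 0.02237709 0.064     ]
(443, 310) [ 0.57388133 -0.04465632  0.064     ]
(271, 480) [ 0.52611934 -0.02444937  0.064     ]
```

>>> play_rows:
  plan:
    - [[-0.09, -0.83, -0.12, 0, 0, 0, 1], [-0.09, -0.83, -0.12, 0, 0, 0, 1], [-0.09, -0.83, -0.12, 0, 0, 0, 1], [-0.09, -0.83, -0.12, 0, 0, 0, 1], [-0.09, -0.83, -0.12, 0, 0, 0, 1], [-0.09, -0.83, -0.12, 0, 0, 0, 1], [-0.09, -0.83, -0.12, 0, 0, 0, 1], [-0.09, -0.83, -0.12, 0, 0, 0, 1], [0, 0, 0, 0, 0, 0, 1], [0, 0, 0, 0, 0, 0, 1], [0, 0, 0, 0, 0, 0, 1]]

```text
time_s: 3.25
position: [0.5215, -0.3079, 0.1986]
tcp_rot: [[0.94, 0.343, -0.001], [0.343, -0.94, 0.001], [-0.0, -0.001, -1.0]]
force: [-0.3, 0.1, -1.2]
opening: 0.998
```

Run:
```python
from h import *
import pickle
st=read_state(); im=capture('wrist'); pickle.dump((st,im),open('w2.pkl','wb'))
print(st['position'],st['tcp_rot'].round(4),st['joint_positions'].round(2),st['time_s'])
hsv=cv2.cvtColor(im,cv2.COLOR_RGB2HSV); m=cv2.inRange(hsv,(22,120,100),(35,255,255)); m[260:]=0
m=cv2.morphologyEx(m,cv2.MORPH_CLOSE,np.ones((9,9)))
c,_=cv2.findContours(m,cv2.RETR_EXTERNAL,cv2.CHAIN_APPROX_NONE)
for k in c:
    if cv2.contourArea(k)>100:
        r=cv2.minAreaRect(k);bp=cv2.boxPoints(r); print(r); P=np.array([onz('wrist',p,.093,st) for p in bp]); print(P.round(4),np.linalg.norm(P-np.roll(P,1,0),axis=1),P.mean(0))
save('w2',im)
f=lambda u,v:onz('top',(345+(u-400)*.2125,120+v*.2125),.093)
A,B=f(583,128),f(650,338); print('top ends',A,B,(A+B)/2,np.linalg.norm(A-B),np.degrees(np.arctan2(*(A-B)[1::-1])))
```

```text
[ 0.52145729 -0.30792891  0.19861443] [[ 9.395e-01  3.425e-01 -6.000e-04]
 [ 3.425e-01 -9.395e-01  1.200e-03]
 [-1.000e-04 -1.300e-03 -1.000e+00]] [-4.114e+01  3.032e+01  8.634e+01  3.000e-02  6.341e+01  2.882e+01] 3.25
((264.5432434082031, 198.49017333984375), (13.341001510620117, 107.2762680053711), 1.2319773435592651)
[[ 0.4541 -0.3305  0.093 ]
 [ 0.562  -0.2938  0.093 ]
 [ 0.5661 -0.3058  0.093 ]
 [ 0.4587 -0.344   0.093 ]] [0.01425002 0.1139513  0.01272516 0.11399806] [ 0.5102285  -0.31850952  0.093     ]
top ends [ 0.56343938 -0.29925811  0.093     ] [ 0.45043642 -0.3353053   0.093     ] [ 0.5069379  -0.31728171  0.093     ] 0.11861310736259273 17.692335165192066
```

View pics/w2.png

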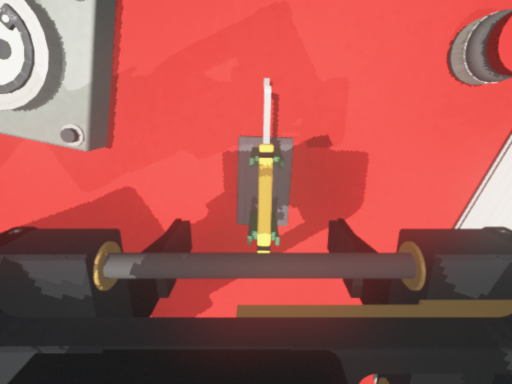

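Handle front end is at (266,145) and the rod reaches to (267,80). This gives pick_grip ≈ (0.507,-0.319) at a yaw of about 19.2°, and the top view agrees to 2 mm. I'll grip 15 mm ahead of centre, between the forks.

>>> play_rows:
  plan:
    - [[0, -0.03, -0.26, 0, 0, -0.0015, 1], [0, -0.03, -0.26, 0, 0, -0.0015, 1], [0, -0.03, -0.26, 0, 0, -0.0015, 1], [0, -0.03, -0.26, 0, 0, 0, 1], [0, 0, -0.26, 0, 0, 0, 1], [0, 0, -0.26, 0, 0, 0, 1], [0, 0, -0.26, 0, 0, 0, 1], [0, 0, -0.26, 0, 0, 0, 1], [0, 0, -0.26, 0, 0, 0, 1], [0, 0, -0.26, 0, 0, 0, 1], [0, 0, 0, 0, 0, 0, 1], [0, 0, 0, 0, 0, 0, 1]]

```text
time_s: 4.5
position: [0.5214, -0.3159, 0.0682]
tcp_rot: [[0.945, 0.327, -0.0], [0.327, -0.945, 0.0], [-0.0, -0.0, -1.0]]
force: [0.3, 0.8, -0.4]
opening: 1.002
```

>>> play_rows:
  plan:
    - [[0, 0, 0, 0, 0, 0, -1], [0, 0, 0, 0, 0, 0, -1], [0, 0, 0, 0, 0, 0, -1], [0, 0, 0, 0, 0, 0, -1], [0, 0, 0, 0, 0, 0, -1], [0, 0, 0, 0, 0, 0, -1], [0, 0, 0, 0, 0, 0, -1], [0, 0, 0, 0, 0, 0, -1], [0, 0, 0, 0, 0, 0, -1], [0, 0, 0, 0, 0, 0, -1]]

```text
time_s: 5.5
position: [0.5213, -0.3158, 0.0685]
tcp_rot: [[0.945, 0.327, -0.0], [0.327, -0.945, 0.001], [-0.0, -0.001, -1.0]]
force: [-0.2, 1.7, 0.8]
opening: 0.17
```

The handle is gripped (opening 0.17, about 15 mm). Now I'll lift, carry the pick to a hover over the head, and check the hook.

>>> play_rows:
  plan:
    - [[0, 0, 0.1, 0, 0, 0, -1], [0, 0, 0.2, 0, 0, 0, -1], [0, 0, 0.25, 0, 0, 0, -1], [0, 0, 0.25, 0, 0, 0, -1], [0, 0, 0.25, 0, 0, 0, -1], [0, 0, 0.25, 0, 0, 0, -1], [0, 0, 0.25, 0, 0, 0, -1], [0, 0, 0.25, 0, 0, 0, -1], [0, 0, 0.2, 0, 0, 0, -1], [0, 0, 0, 0, 0, 0, -1]]

```text
time_s: 6.5
position: [0.5224, -0.3168, 0.1705]
tcp_rot: [[0.945, 0.327, 0.003], [0.327, -0.945, -0.002], [0.002, 0.003, -1.0]]
force: [0.5, -0.2, -1.5]
opening: 0.159
```

>>> play_rows:
  plan:
    - [[-0.05, 0.3, 0, 0, 0, 0.003, -1], [-0.07, 0.45, 0, 0, 0, 0.003, -1], [-0.07, 0.45, 0, 0, 0, 0.003, -1], [-0.08, 0.5, 0, 0, 0, 0.003, -1], [-0.08, 0.5, 0, 0, 0, 0.003, -1], [-0.08, 0.5, 0, 0, 0, 0.003, -1], [-0.08, 0.5, 0, 0, 0, 0.003, -1], [-0.08, 0.5, 0, 0, 0, 0.003, -1], [-0.08, 0.5, 0, 0, 0, 0.003, -1], [-0.08, 0.5, 0, 0, 0, 0.003, -1], [-0.05, 0.3, 0, 0, 0, 0.003, -1], [-0.05, 0.3, 0, 0, 0, 0.003, -1]]

```text
time_s: 7.7
position: [0.4781, -0.0496, 0.1682]
tcp_rot: [[0.901, 0.433, -0.001], [0.433, -0.901, 0.0], [-0.001, -0.001, -1.0]]
force: [0.6, 0.5, -0.9]
opening: 0.157
```

>>> play_rows:
  plan:
    - [[0, 0, 0, 0, 0, 0, -1], [0, 0, 0, 0, 0, 0, -1], [0, 0, 0, 0, 0, 0, -1]]

```text
time_s: 8.0
position: [0.4796, -0.0519, 0.1686]
tcp_rot: [[0.902, 0.431, 0.001], [0.431, -0.902, -0.001], [0.001, 0.001, -1.0]]
force: [0.0, -0.1, -2.2]
opening: 0.155
```

Run:
```python
from h import *
import pickle
st=read_state(); im=capture('wrist'); pickle.dump((st,im),open('w3.pkl','wb'))
s=capture('side'); np.save('s3.npy',s)
p=st['position'];R=st['tcp_rot']
print(p,R.round(4),st['time_s'],st['force'],st['joint_positions'].round(1))
heel=p+R@np.array([.0988,0,.0395]); print('heel exp',heel, proj('wrist',heel,st), proj('side',heel), 'end_left',proj('wrist',[.5839,-.0015,.059],st))
u,v=proj('side',heel).astype(int)
cs=s[v-50:v+40,u-60:u+60]
save('w3',np.hstack([cv2.resize(im[60:260,160:360],(400,400),interpolation=cv2.INTER_CUBIC),cv2.resize(cs,(400,400*90//120),interpolation=cv2.INTER_CUBIC)[:400] if 0 else cv2.copyMakeBorder(cv2.resize(cs,(400,300),interpolation=cv2.INTER_CUBIC),0,100,0,0,cv2.BORDER_CONSTANT)])); print(u-60,v-50)
```

```text
[ 0.47959624 -0.05189734  0.16859495] [[ 9.022e-01  4.313e-01  9.000e-04]
 [ 4.313e-01 -9.022e-01 -6.000e-04]
 [ 5.000e-04  9.000e-04 -1.000e+00]] 8.0 [ 0.01479248 -0.0723395  -2.19657996] [-19.5  24.  105.5  -0.   50.4  45. ]
heel exp [ 0.56876928 -0.00931119  0.12914526] [258.13508247  73.08066789] [306.92424162 159.69643351] end_left [257.61164166  62.22081091]
246 109
```

View pics/w3.png

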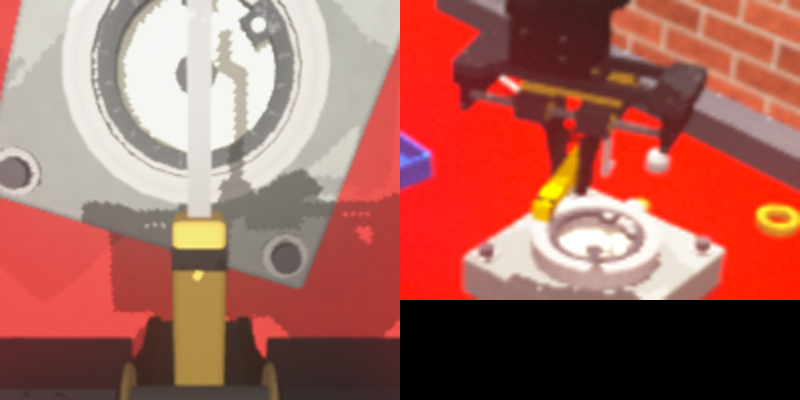

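The wrist crop shows the rod at image column 260 (expected 258), running straight over the left lug. In the side crop the hook ends near (309,161) (expected heel (307,160)). I'll check the along-handle offset numerically from the handle front edge and the rod end.

Run:
```python
from h import *
import pickle
st,im=pickle.load(open('w3.pkl','rb'))
p=st['position'];R=st['tcp_rot']
g=lambda x,z:proj('wrist',p+R@np.array([x,0,-z]),st).round(1)
print('handle front top',g(.0458,.0245),g(.0458,.0085),'rod end top/bot',g(.0988,.0195),g(.0988,.0135),'foot tip',g(.1113,-.0345))
print('col260', im[0:70:2,260].sum(1)//3)
print('rows 150-190', [tuple(x) for x in im[155:190:2,260]])
save('w3b',cv2.resize(im[0:80,210:310],(800,600),interpolation=cv2.INTER_CUBIC))
```

```text
handle front top [258.  171.1] [258.1 164.9] rod end top/bot [257.9  57.6] [257.9  59.8] foot tip [258.1  51.1]
col260 [200 199 199 199 194 182 178 176 176 175 182 231 234 233 229 230 233 233
 235 148 179 130 128 126 126 181 195 203 205 223 225 224 225 225 228]
rows 150-190 [(np.uint8(223), np.uint8(217), np.uint8(211)), (np.uint8(222), np.uint8(216), np.uint8(211)), (np.uint8(222), np.uint8(216), np.uint8(210)), (np.uint8(222), np.uint8(215), np.uint8(209)), (np.uint8(221), np.uint8(215), np.uint8(208)), (np.uint8(221), np.uint8(215), np.uint8(208)), (np.uint8(218), np.uint8(210), np.uint8(201)), (np.uint8(173), np.uint8(148), np.uint8(103)), (np.uint8(236), np.uint8(207), np.uint8(110)), (np.uint8(245), np.uint8(228), np.uint8(122)), (np.uint8(245), np.uint8(233), np.uint8(125)), (np.uint8(245), np.uint8(234), np.uint8(126)), (np.uint8(245), np.uint8(233), np.uint8(124)), (np.uint8(245), np.uint8(233), np.uint8(124)), (np.uint8(243), np.uint8(229), np.uint8(120)), (np.uint8(96), np.uint8(82), np.uint8(68)), (np.uint8(85), np.uint8(72), np.uint8(66)), (np.uint8(86), np.uint8(72), np.uint8(66))]
```

View pics/w3b.png

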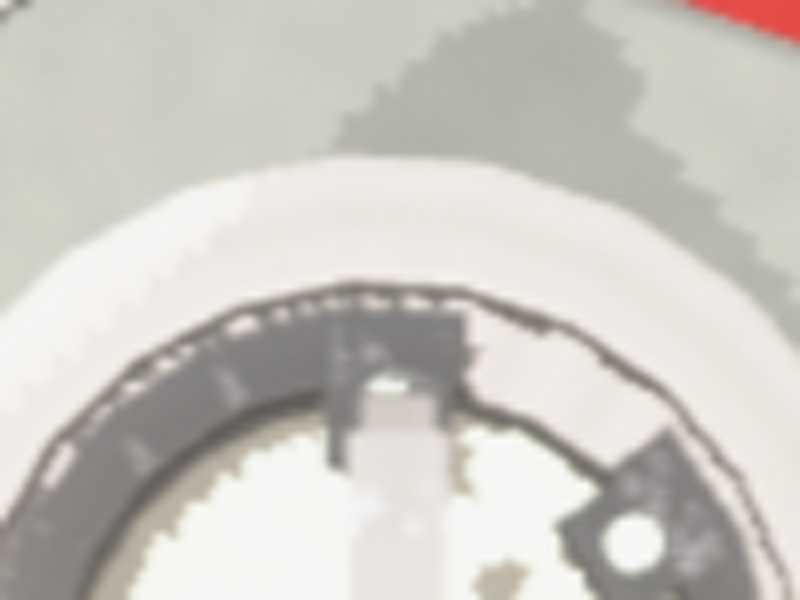

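The rod end is at row 57.3 (expected 57.6) and the foot tip at row 52 (expected 51). The rod centre at column 260 matches the lug centre at 259.7, so the model holds. Now descend into the bore.

>>> play_rows:
  plan:
    - [[0, 0, -0.2, 0, 0, 0, -1], [0, 0, -0.2, 0, 0, 0, -1], [0, 0, -0.2, 0, 0, 0, -1], [0, 0, -0.2, 0, 0, 0, -1], [0, 0, -0.2, 0, 0, 0, -1], [0, 0, -0.2, 0, 0, 0, -1], [0, 0, -0.15, 0, 0, 0, -1], [0, 0, -0.1, 0, 0, 0, -1], [0, 0, -0.05, 0, 0, 0, -1], [0, 0, 0, 0, 0, 0, -1], [0, 0, 0, 0, 0, 0, -1], [0, 0, 0, 0, 0, 0, -1]]

```text
time_s: 9.3
position: [0.4793, -0.0511, 0.0939]
tcp_rot: [[0.902, 0.432, 0.001], [0.432, -0.902, -0.0], [0.001, 0.001, -1.0]]
force: [0.3, -0.3, -1.7]
opening: 0.157
```

Run:
```python
from h import *
st=read_state(); p=st['position'];R=st['tcp_rot']
heel=p+R@np.array([.0988,0,.0395]); print(p,heel,st['force'],st['time_s'],R[:,0]); d=R[:,0]
c=np.array([.5583,-.0132]); print('along',(heel[:2]-c)@d[:2],'lat',(heel[:2]-c)@np.array([-d[1],d[0]]),'lug ang 25 yaw',np.degrees(np.arctan2(d[1],d[0])))
```

```text
[ 0.47927104 -0.05109118  0.09392736] [ 0.56841406 -0.00842479  0.05449653] [ 0.27355366 -0.32544202 -1.73930985] 9.3 [9.01889176e-01 4.31966925e-01 6.99912349e-04]
along 0.01118449315794791 lat -6.223204190399564e-05 lug ang 25 yaw 25.592457757084258
```

>>> play_rows:
  plan:
    - [[0, 0, -0.06, 0, 0, 0, -1], [0, 0, 0, 0, 0, 0, -1], [0, 0, 0, 0, 0, 0, -1]]

```text
time_s: 9.6
position: [0.4789, -0.051, 0.0905]
tcp_rot: [[0.902, 0.432, -0.0], [0.432, -0.902, 0.0], [-0.0, -0.0, -1.0]]
force: [0.3, -0.7, -1.0]
opening: 0.156
```

>>> play_rows:
  plan:
    - [[0.04, 0.02, 0, 0, 0, 0, -1], [0.05, 0.024, 0, 0, 0, 0, -1], [0.05, 0.024, 0, 0, 0, 0, -1], [0.05, 0.024, 0, 0, 0, 0, -1], [0.05, 0.024, 0, 0, 0, 0, -1], [0.04, 0.02, 0, 0, 0, 0, -1], [0, 0, 0, 0, 0, 0, -1], [0, 0, 0, 0, 0, 0, -1]]

```text
time_s: 10.4
position: [0.4912, -0.0439, 0.0903]
tcp_rot: [[0.902, 0.433, -0.004], [0.433, -0.902, 0.001], [-0.003, -0.002, -1.0]]
force: [-4.0, -2.0, 0.1]
opening: 0.159
```

Run:
```python
from h import *
st=read_state(); p=st['position'];R=st['tcp_rot']
heel=p+R@np.array([.0988,0,.0395]); print(p,heel,st['force'],st['time_s']); d=R[:,0]
c=np.array([.5583,-.0132]); print('along',(heel[:2]-c)@d[:2])
im=capture('wrist');v,u=[int(x) for x in proj('wrist',heel,st)][::-1];v=max(v,50)
save('w4',cv2.resize(im[max(v-70,0):v+50,u-80:u+80],(800,600),interpolation=cv2.INTER_CUBIC)); print(u,v)
```

```text
[ 0.49123777 -0.04389576  0.09026011] [ 0.58016196 -0.00112699  0.05044792] [-4.03353291 -2.03707443  0.05245239] 10.4
along 0.024933189232327985
258 73
```

View pics/w4.png

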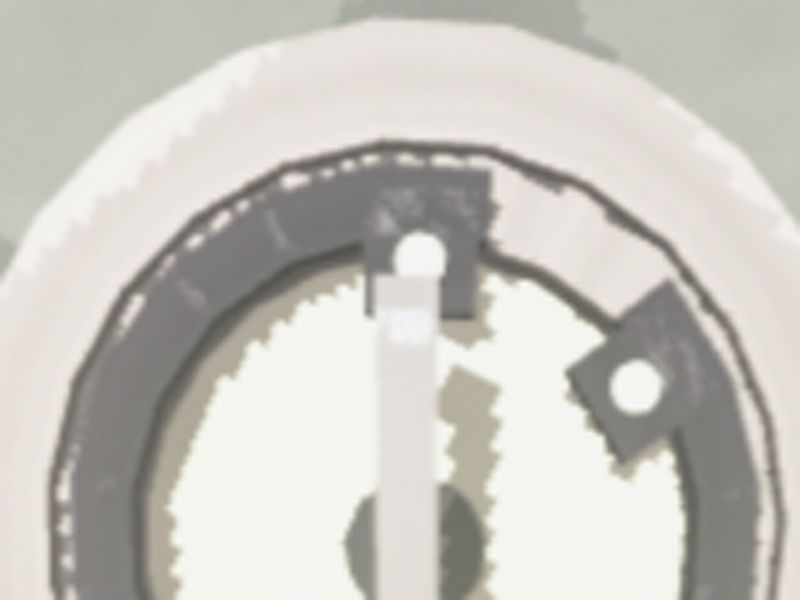

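There is a light contact, 4.5 N backwards, at r≈25: the foot tip has reached the 76 mm bore wall, so the foot is under the lug. The lug centre sits about 2.5 mm to the right of the rod in the crop (425 against 405). I'll ease off, shift right, and then lift slowly.

>>> play_rows:
  plan:
    - [[-0.014, -0.064, 0, 0, 0, 0, -1], [0, 0, 0, 0, 0, 0, -1], [0, 0, 0.04, 0, 0, 0, -1], [0, 0, 0.04, 0, 0, 0, -1], [0, 0, 0.04, 0, 0, 0, -1], [0, 0, 0.04, 0, 0, 0, -1], [0, 0, 0.04, 0, 0, 0, -1], [0, 0, 0.04, 0, 0, 0, -1], [0, 0, 0.04, 0, 0, 0, -1], [0, 0, 0.04, 0, 0, 0, -1], [0, 0, 0, 0, 0, 0, -1], [0, 0, 0, 0, 0, 0, -1]]

```text
time_s: 11.65
position: [0.4926, -0.0474, 0.1067]
tcp_rot: [[0.902, 0.432, 0.001], [0.432, -0.902, -0.0], [0.001, 0.0, -1.0]]
force: [-0.3, -0.2, -2.1]
opening: 0.157
```

Run:
```python
from h import *
st=read_state(); p=st['position'];R=st['tcp_rot']
heel=p+R@np.array([.0988,0,.0395]); print(p,heel,st['force'],st['time_s']); d=R[:,0]
c=np.array([.5583,-.0132]); print('along',(heel[:2]-c)@d[:2])
im=capture('wrist');s=capture('side');v,u=[int(x) for x in proj('wrist',heel,st)][::-1];v=max(v,50)
su,sv=proj('side',heel).astype(int)
save('w5',np.hstack([cv2.resize(im[max(v-70,0):v+50,u-60:u+60],(400,400),interpolation=cv2.INTER_CUBIC),cv2.resize(s[sv-35:sv+35,su-35:su+35],(400,400),interpolation=cv2.INTER_CUBIC)])); print(u,v,su,sv)
```

```text
[ 0.49257542 -0.04742422  0.1066747 ] [ 0.58172186 -0.0047653   0.06724353] [-0.28441099 -0.18753248 -2.14412212] 11.65
along 0.024767897432934758
258 73 307 174
```

View pics/w5.png

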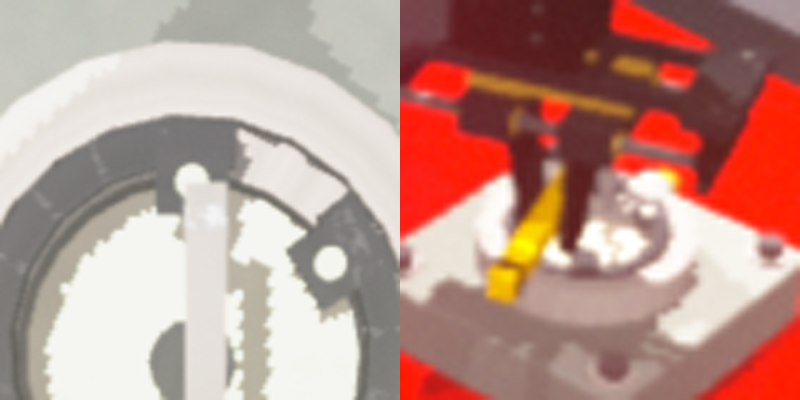

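Run:
```python
from h import *
st=read_state()
l=(198+192.5/3.333-.5,3+182/3.333-.5); r=(198+330/3.333-.5,3+264/3.333-.5)
for zl,zr in((.064,.064),(.076,.073),(.08,.076)):
    L=onz('wrist',l,zl,st);Rr=onz('wrist',r,zr,st); print(zl,L,Rr,np.linalg.norm(L-Rr))
```

```text
0.064 [0.59004981 0.00140468 0.064     ] [ 0.58832406 -0.03071567  0.064     ] 0.032166679001064444
0.076 [5.88346706e-01 4.42508279e-04 7.60000000e-02] [ 0.58712282 -0.03002105  0.073     ] 0.030635378826560998
0.08 [5.87779005e-01 1.21785328e-04 8.00000000e-02] [ 0.58672241 -0.02978951  0.076     ] 0.03019606087335933
```

The dot spacing (30.9 mm reference) fits the lug being raised by about 10 mm, so the ring is on the foot. The foot is now about 2.5 mm too far right, so I'll set the ring down, correct left, and re-lift.

>>> play_rows:
  plan:
    - [[0, 0, -0.08, 0, 0, 0, -1], [0, 0, -0.08, 0, 0, 0, -1], [0, 0, -0.08, 0, 0, 0, -1], [0, 0, -0.08, 0, 0, 0, -1], [0, 0, 0, 0, 0, 0, -1], [-0.02, 0.043, 0, 0, 0, 0, -1], [0, 0, 0, 0, 0, 0, -1], [0, 0, 0.05, 0, 0, 0, -1], [0, 0, 0.08, 0, 0, 0, -1], [0, 0, 0.08, 0, 0, 0, -1], [0, 0, 0.08, 0, 0, 0, -1], [0, 0, 0.08, 0, 0, 0, -1]]

```text
time_s: 12.95
position: [0.4915, -0.0452, 0.1095]
tcp_rot: [[0.902, 0.432, 0.0], [0.432, -0.902, -0.0], [0.0, 0.0, -1.0]]
force: [0.1, 0.3, -2.1]
opening: 0.157
```

Run:
```python
from h import *
import pickle
st=read_state(); p=st['position'];R=st['tcp_rot']
heel=p+R@np.array([.0988,0,.0395]); print(p,heel,st['force'],st['time_s']); d=R[:,0]
c=np.array([.5583,-.0132]); print('along',(heel[:2]-c)@d[:2],'lat',(heel[:2]-c)@np.array([-d[1],d[0]]))
im=capture('wrist');pickle.dump((st,im),open('w6.pkl','wb'))
# bright round dots surrounded by dark: blackhat-like: white tophat on gray in lug region
g=cv2.cvtColor(im,cv2.COLOR_RGB2GRAY)[0:130,200:340]
m=(g>215).astype(np.uint8); n,lb,s,ce=cv2.connectedComponentsWithStats(m)
for i in range(1,n):
    if 8<s[i,4]<150: print(s[i],ce[i]+[200,0])
```

```text
[ 0.49151673 -0.04515333  0.10946687] [ 0.58063564 -0.0024603   0.0700104 ] [ 0.10976305  0.34490563 -2.05496722] 12.95
along 0.02478348164593426 lat 3.347526629263707e-05
[96 74  9 10 72] [299.94444444  78.26388889]
```

The lateral offset is now about zero. I'll continue the lift, backing off gradually so the ring upends on the foot.

>>> play_rows:
  plan:
    - [[-0.009, -0.004, 0.05, 0, 0, 0, -1], [-0.009, -0.004, 0.05, 0, 0, 0, -1], [-0.009, -0.004, 0.05, 0, 0, 0, -1], [-0.009, -0.004, 0.05, 0, 0, 0, -1], [-0.009, -0.004, 0.05, 0, 0, 0, -1], [-0.009, -0.004, 0.05, 0, 0, 0, -1], [-0.009, -0.004, 0.05, 0, 0, 0, -1], [-0.009, -0.004, 0.05, 0, 0, 0, -1], [-0.02, -0.01, 0.05, 0, 0, 0, -1], [-0.02, -0.01, 0.05, 0, 0, 0, -1], [-0.02, -0.01, 0.05, 0, 0, 0, -1], [-0.02, -0.01, 0.05, 0, 0, 0, -1]]

```text
time_s: 14.2
position: [0.4835, -0.0489, 0.1392]
tcp_rot: [[0.902, 0.432, -0.0], [0.432, -0.902, 0.0], [-0.0, -0.0, -1.0]]
force: [1.1, -0.1, -2.2]
opening: 0.158
```

```bash
cat > chk.py <<'E'
from h import *
import pickle,sys
st=read_state(); p=st['position'];R=st['tcp_rot']; F=[]
heel=p+R@np.array([.0988,0,.0395]); d=R[:,0]
c=np.array([.5583,-.0132]); print('p',p,'heel',heel,'along',(heel[:2]-c)@d[:2],'t',st['time_s'])
im=capture('wrist');s=capture('side');pickle.dump((st,im,s),open(sys.argv[1]+'.pkl','wb'))
g=cv2.cvtColor(im,cv2.COLOR_RGB2GRAY)[0:150,180:360]
n,lb,q,ce=cv2.connectedComponentsWithStats((g>205).astype(np.uint8))
for i in range(1,n):
    if 8<q[i,4]<160: print(q[i],ce[i]+[180,0])
print('dark wrist px',(g<110).sum(),'F',read_state()['force'])
E
python3 chk.py a1
```

```text
p [ 0.48351412 -0.04891184  0.13923309] heel [ 0.57262009 -0.00624035  0.09972411] along 0.015921468959417283 t 14.2
[125   0   9   7  34] [309.29411765   3.11764706]
[176  33   4  19  54] [357.90740741  42.59259259]
[ 27  62  22  25 144] [215.1875      74.15972222]
[149 132  17  18 138] [338.20289855 143.54347826]
dark wrist px 2360 F [ 0.51534532 -0.21448309 -1.78390297]
```

```bash
cat > model.py <<'E'
from h import *
import pickle,sys
st,im,s=pickle.load(open(sys.argv[1]+'.pkl','rb')); th=np.radians(float(sys.argv[2]))
p=st['position'];R=st['tcp_rot']; d=R[:,0]; lat=-R[:,1]; up=np.array([0,0,1.])
e=p+R@np.array([.1008,0,.0395-.003])
a=d*np.cos(th)+up*np.sin(th); n=-d*np.sin(th)+up*np.cos(th)
def P(x,y,z): return e+a*(x-.028)+lat*y+n*z
t=np.radians(54)
for nm,q in(('Ldot',(.0345,0,.005)),('Rdot',(.0345*np.cos(t),-.0345*np.sin(t),.005)),('far',(-.041,0,.005)),('left',(0,.041,.005)),('right',(0,-.041,.005))):
    X=P(*q); o=[]
    for c,I in(('wrist',im),('side',s)):
        u=proj(c,X,st); ui=u.round().astype(int); 
        o.append((u.round(1).tolist(), I[ui[1]-1:ui[1]+2,ui[0]-1:ui[0]+2].mean((0,1)).round().tolist() if 1<ui[1]<382 and 1<ui[0]<510 else None))
    print(nm,X.round(3),o)
E
python3 model.py a1 36; python3 model.py a1 0
```

```text
Ldot [ 0.577 -0.004  0.111] [([258.1, 63.6], [234.0, 232.0, 230.0]), ([307.1, 163.3], [195.0, 121.0, 115.0])]
Rdot [ 0.578 -0.035  0.102] [([299.9, 84.2], [154.0, 147.0, 136.0]), ([314.3, 169.4], [233.0, 179.0, 170.0])]
far [ 0.521 -0.031  0.066] [([258.3, 150.5], [220.0, 214.0, 207.0]), ([299.6, 185.3], [206.0, 184.0, 177.0])]
left [0.534 0.021 0.09 ] [([201.7, 109.7], [179.0, 171.0, 164.0]), ([291.3, 170.3], [218.0, 149.0, 60.0])]
right [ 0.569 -0.053  0.09 ] [([314.7, 109.7], [210.0, 203.0, 196.0]), ([316.5, 176.4], [203.0, 177.0, 172.0])]
Ldot [ 0.58  -0.003  0.108] [([258.1, 57.1], [216.0, 210.0, 203.0]), ([307.5, 163.5], [195.0, 121.0, 115.0])]
Rdot [ 0.58  -0.034  0.108] [([301.2, 81.1], [122.0, 118.0, 113.0]), ([314.6, 167.7], [218.0, 185.0, 173.0])]
far [ 0.512 -0.035  0.108] [([258.2, 173.4], [202.0, 169.0, 98.0]), ([299.3, 175.8], [192.0, 160.0, 148.0])]
left [0.531 0.02  0.108] [([196.8, 113.5], [238.0, 233.0, 228.0]), ([291.3, 166.0], [174.0, 36.0, 31.0])]
right [ 0.567 -0.054  0.108] [([319.5, 113.5], [235.0, 230.0, 224.0]), ([316.7, 172.0], [206.0, 182.0, 178.0])]
```

The model's predicted ring pixels are not dark, so I need to look.

Run:
```python
from h import *
import pickle
st,im,s=pickle.load(open('a1.pkl','rb'))
save('a1',np.hstack([cv2.resize(im[0:200,150:370],(440,400),interpolation=cv2.INTER_CUBIC),cv2.resize(s[140:220,260:350],(360,400)[:2],interpolation=cv2.INTER_CUBIC)]))
```

```text
(no output)
```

View pics/a1.png

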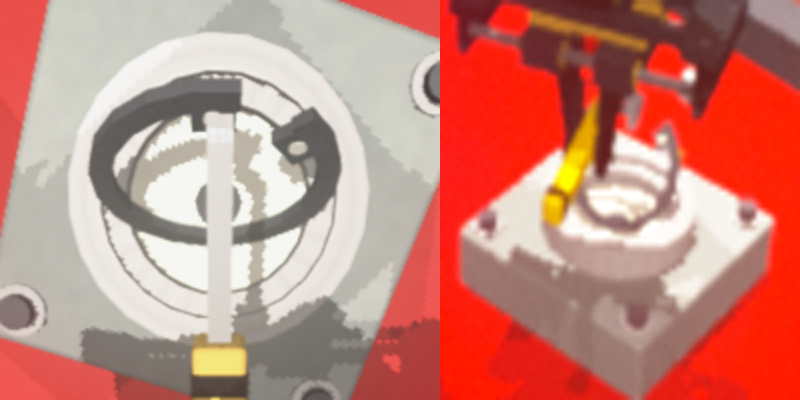

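The ring hangs on the foot by the left lug (lug centred on the rod at crop (217,125)). It is tilting steeply, with its far end inside the bore. Continuing to lift clear.

>>> play_rows:
  plan:
    - [[-0.009, -0.004, 0.05, 0, 0, 0, -1], [-0.009, -0.004, 0.05, 0, 0, 0, -1], [-0.009, -0.004, 0.05, 0, 0, 0, -1], [-0.009, -0.004, 0.05, 0, 0, 0, -1], [-0.009, -0.004, 0.05, 0, 0, 0, -1], [-0.009, -0.004, 0.05, 0, 0, 0, -1], [-0.009, -0.004, 0.05, 0, 0, 0, -1], [-0.009, -0.004, 0.05, 0, 0, 0, -1], [0, 0, 0.05, 0, 0, 0, -1], [0, 0, 0.05, 0, 0, 0, -1], [0, 0, 0.05, 0, 0, 0, -1], [0, 0, 0.05, 0, 0, 0, -1]]

```text
time_s: 15.5
position: [0.48, -0.0504, 0.1692]
tcp_rot: [[0.902, 0.432, -0.0], [0.432, -0.902, 0.0], [-0.0, -0.0, -1.0]]
force: [0.1, 1.0, -2.3]
opening: 0.161
```

>>> play_rows:
  plan:
    - [[0, 0, 0.06, 0, 0, 0, -1], [0, 0, 0.06, 0, 0, 0, -1], [0, 0, 0.06, 0, 0, 0, -1], [0, 0, 0.06, 0, 0, 0, -1], [0, 0, 0.06, 0, 0, 0, -1], [0, 0, 0.06, 0, 0, 0, -1], [0, 0, 0.06, 0, 0, 0, -1], [0, 0, 0.06, 0, 0, 0, -1], [0, 0, 0.06, 0, 0, 0, -1], [0, 0, 0.06, 0, 0, 0, -1], [0, 0, 0, 0, 0, 0, -1], [0, 0, 0, 0, 0, 0, -1]]

```text
time_s: 16.7
position: [0.48, -0.0505, 0.1991]
tcp_rot: [[0.902, 0.432, 0.0], [0.432, -0.902, -0.0], [-0.0, 0.0, -1.0]]
force: [0.3, -0.3, -2.9]
opening: 0.16
```

```bash
python3 chk.py a2; python3 model.py a2 90;python3 model.py a2 75
python3 - <<'E'
from h import *
import pickle
st,im,s=pickle.load(open('a2.pkl','rb'))
g=s.max(2)[120:200:2,280:340:2]
for r in g: print(''.join('#' if v<90 else ('+' if v<150 else '.') for v in r))
g=im.max(2)[40:130:3,180:340:3]
for r in g: print(''.join('#' if v<90 else ('+' if v<150 else '.') for v in r))
E
```

```text
p [ 0.48003908 -0.05045515  0.19907947] heel [ 0.56914639 -0.00777912  0.15957841] along 0.012123881957209726 t 16.7
[60 48 18  6 65] [249.96923077  51.24615385]
[  0 133   8  17  47] [184.10638298 140.08510638]
[136 146   8   4  19] [319.52631579 147.31578947]
dark wrist px 753 F [-0.41418707 -0.05963709 -2.01472391]
Ldot [ 0.566 -0.009  0.169] [([258.1, 76.3], [233.0, 229.0, 224.0]), ([307.3, 148.5], [240.0, 85.0, 73.0])]
Rdot [ 0.578 -0.034  0.155] [([298.7, 78.6], [158.0, 151.0, 145.0]), ([315.8, 154.6], [255.0, 40.0, 16.0])]
far [ 0.566 -0.009  0.094] [([258.3, 85.6], [233.0, 228.0, 224.0]), ([305.5, 169.7], [244.0, 231.0, 225.0])]
left [0.549 0.028 0.135] [([204.2, 81.4], [242.0, 239.0, 235.0]), ([293.8, 155.6], [248.0, 225.0, 0.0])]
right [ 0.584 -0.046  0.135] [([312.2, 81.4], [156.0, 148.0, 143.0]), ([319.4, 161.3], [197.0, 66.0, 60.0])]
Ldot [ 0.568 -0.008  0.17 ] [([258.1, 73.0], [234.0, 229.0, 225.0]), ([307.5, 147.9], [223.0, 99.0, 90.0])]
Rdot [ 0.577 -0.035  0.156] [([298.9, 81.2], [160.0, 153.0, 148.0]), ([315.7, 154.4], [243.0, 54.0, 37.0])]
far [ 0.55  -0.017  0.097
[... 2488 characters left out ...]
........................................
......................................................
......................................................
......................................................
......................................................
......................................................
......................................................
......................................................
......................................................
......................................................
......................................................
......................................................
......................................................
```

The wrist mask shows a thin, nearly edge-on ellipse (columns 195–321, rows 55–73) about the rod, so the ring hangs vertically. Its bottom is about 0.086 m up, clear of the collar. Carrying it to the tray smoothly.

>>> play_rows:
  plan:
    - [[-0.025, 0.065, 0, 0, 0, 0, -1], [-0.05, 0.13, 0, 0, 0, 0, -1], [-0.074, 0.193, 0, 0, 0, 0, -1], [-0.098, 0.258, 0, 0, 0, 0, -1], [-0.123, 0.322, 0, 0, 0, 0, -1], [-0.123, 0.322, 0, 0, 0, 0, -1], [-0.123, 0.322, 0, 0, 0, 0, -1], [-0.123, 0.322, 0, 0, 0, 0, -1], [-0.123, 0.322, 0, 0, 0, 0, -1], [-0.123, 0.322, 0, 0, 0, 0, -1], [-0.123, 0.322, 0, 0, 0, 0, -1], [-0.123, 0.322, 0, 0, 0, 0, -1]]

```text
time_s: 18.0
position: [0.4172, 0.1122, 0.1991]
tcp_rot: [[0.902, 0.433, -0.0], [0.433, -0.902, 0.0], [-0.0, -0.0, -1.0]]
force: [-0.6, 0.5, -2.5]
opening: 0.158
```

>>> play_rows:
  plan:
    - [[-0.123, 0.322, 0, 0, 0, 0, -1], [-0.123, 0.322, 0, 0, 0, 0, -1], [-0.123, 0.322, 0, 0, 0, 0, -1], [-0.123, 0.322, 0, 0, 0, 0, -1], [-0.123, 0.322, 0, 0, 0, 0, -1], [-0.123, 0.322, 0, 0, 0, 0, -1], [-0.123, 0.322, 0, 0, 0, 0, -1], [-0.123, 0.322, 0, 0, 0, 0, -1], [-0.098, 0.258, 0, 0, 0, 0, -1], [-0.074, 0.193, 0, 0, 0, 0, -1], [-0.05, 0.13, 0, 0, 0, 0, -1], [-0.025, 0.065, 0, 0, 0, 0, -1]]

```text
time_s: 19.2
position: [0.3563, 0.2723, 0.1991]
tcp_rot: [[0.901, 0.433, -0.0], [0.433, -0.901, -0.0], [-0.0, -0.0, -1.0]]
force: [0.3, -0.2, -3.3]
opening: 0.156
```

>>> play_rows:
  plan:
    - [[0, 0, 0, 0, 0, 0, -1], [0, 0, 0, 0, 0, 0, -1], [0, 0, 0, 0, 0, 0, -1], [0, 0, 0, 0, 0, 0, -1], [0, 0, 0, 0, 0, 0, -1]]

```text
time_s: 19.7
position: [0.3571, 0.2715, 0.199]
tcp_rot: [[0.902, 0.431, -0.0], [0.431, -0.902, -0.0], [-0.0, 0.0, -1.0]]
force: [-0.4, -0.5, -3.6]
opening: 0.155
```

```bash
cat > asc.py <<'E'
from h import *
import pickle,sys
st,im,s=pickle.load(open(sys.argv[1]+'.pkl','rb'))
def ch(p):
    r,g,b=[int(x) for x in p]
    if max(r,g,b)<100 and max(r,g,b)-min(r,g,b)<35: return '#'
    if b>r+30 and b>g+20: return 'b'
    if r>g+60: return ' '
    if min(r,g,b)>165: return 'O'
    return '.'
r0,r1,c0,c1,k=map(int,sys.argv[2:7])
for row in im[r0:r1:k,c0:c1:k]: print(''.join(ch(p) for p in row))
E
python3 chk.py a3; python3 asc.py a3 20 150 170 350 3; python3 -c "
from h import *
st=read_state();print(st['joint_positions'].round(1))"
```

```text
p [0.35713197 0.27147483 0.19904091] heel [0.44626665 0.31408956 0.15953542] along 0.040099113550388685 t 19.7
[76 45  9  9 79] [259.89873418  49.        ]
dark wrist px 2668 F [-0.28659794  0.21393053 -2.89174372]
   bbbbbbbbbbbbbbbbbbbbbbbbbbbbbbbbbbbbbbbbbbbbbbbbbbbbbbbbb
   bbbbbbbbbbbbbbbbbbbbbbbbbbbbbbbbbbbbbbbbbbbbbbbbbbbbbbbbb
  bbbbbbbbbbbbbbbbbbbbbbbbbbbbbbbbbbbbbbbbbbbbbbbbbbbbbbbbbb
  bbbbbbbbbbbbbbbbbbbbbbbbbbbbbbbbbbbbbbbbbbbbbbbbbbbbbbbbbb
 bbbbbbbbbbbbbbbbbbbbbbbbbbbbbbbbbbbbbbbbbbbbbbbbbbbbbbbbbbb
 bbbbbbbbbbbbbbbbbbbbbbbbbbbbbbbbbbbbbbbbbbbbbbbbbbbbbbbbbbb
 bb.bbbbbbbbbbbbbbbbbbbbbbbbbbbbbbbbbbbbbbbbbbbbbbbbbbbbbbbb
bb..bbbbbbbbbbbbbbbbbbbbbbbbbbbbbbbbbbbbbbbbbbbbbbbbbbbbbbb 
bb.bbbbbbbbbbbbbbbbbbbbbbbbbbOOObbbbbbbbbbbbbbbbbbbbbbbbbbb 
b..bbbbbbbbbbbbbbbbbbbbbbbbbbOOObbbbbbbbbbbbbbbbbbbbbbbbbb  
b..bbbbbbbbbbbbbbbbbbbbbbbbbbOOObbbbbbbbbbbbbbbbbbbbbbbbbb  
..bbbbbbbbbbbbbbbbbbbbbbbbbbbOOObbbbbbbbbbbbbbbbbbbbbbbbb   
..bbbbbbbbbbbbbbbb..........OOOO..bbbbbbbbbbbbbbbbbbbbbbb   
..bbbbbbbbb.................OOOOO.bbbbb...........bbbbbb    
.bbbbbbbb...................OOO
[... 1136 characters left out ...]
              bbbbbbOOOObbbbbbbbbbbbb               
                        bbbbOOOObbbbbbbbbbbbb               
                         .bbOOOObbbbbbbbbbbb                
                           bOOOObbbbbbbbbbb                 
                            OOOO.bbbbbbbbbb                 
                            OOOObbbbbbbbbb                  
                            OOOO bbbbbb.bb                  
                            OOOO   bbbb.b                   
                            OOOO     bbbb                   
                            OOOO      .b                    
                            OOOO                            
[ 22.9  18.8 108.    0.   53.1  87.4]
```

The ring hangs neatly over the tray, with the blue floor on all sides. Lowering now, then touching down while moving forward so that it lays over onto its underside.

>>> play_rows:
  plan:
    - [[-0.012, -0.006, -0.08, 0, 0, 0, -1], [-0.012, -0.006, -0.12, 0, 0, 0, -1], [-0.012, -0.006, -0.13, 0, 0, 0, -1], [-0.012, -0.006, -0.14, 0, 0, 0, -1], [-0.012, -0.006, -0.14, 0, 0, 0, -1], [-0.012, -0.006, -0.14, 0, 0, 0, -1], [-0.012, -0.006, -0.14, 0, 0, 0, -1], [-0.012, -0.006, -0.14, 0, 0, 0, -1], [-0.012, -0.006, -0.14, 0, 0, 0, -1], [-0.012, -0.006, -0.13, 0, 0, 0, -1], [-0.012, -0.006, -0.12, 0, 0, 0, -1], [-0.012, -0.006, -0.07, 0, 0, 0, -1]]

```text
time_s: 21.0
position: [0.3496, 0.268, 0.1239]
tcp_rot: [[0.902, 0.432, -0.001], [0.432, -0.902, -0.0], [-0.001, -0.0, -1.0]]
force: [-0.5, -0.6, -1.5]
opening: 0.155
```

>>> play_rows:
  plan:
    - [[0.072, 0.035, -0.06, 0, 0, 0, -1], [0.072, 0.035, -0.06, 0, 0, 0, -1], [0.072, 0.035, -0.04, 0, 0, 0, -1], [0.072, 0.035, -0.04, 0, 0, 0, -1], [0.072, 0.035, -0.02, 0, 0, 0, -1], [0.072, 0.035, -0.02, 0, 0, 0, -1], [0.072, 0.035, -0.02, 0, 0, 0, -1], [0.072, 0.035, -0.02, 0, 0, 0, -1], [0.072, 0.035, -0.02, 0, 0, 0, -1], [0.072, 0.035, -0.02, 0, 0, 0, -1], [0, 0, 0, 0, 0, 0, -1]]

```text
time_s: 22.1
position: [0.3866, 0.286, 0.1085]
tcp_rot: [[0.902, 0.432, 0.001], [0.432, -0.902, 0.0], [0.001, 0.0, -1.0]]
force: [-0.2, 0.4, -2.9]
opening: 0.157
```

```bash
python3 chk.py a4; python3 asc.py a4 0 180 150 370 4
```

```text
p [0.38659303 0.28596121 0.1085082 ] heel [0.47574176 0.32864245 0.06910635] along 0.07315540237715978 t 22.1
[76 45  9  8 72] [260.   48.5]
dark wrist px 2575 F [-0.09883842  0.07664015 -1.70102627]
   bbbbbbbbbbbbbbbbbbbbbbbbbbbbbbbbbbbbbbbbbbbbbbbbbbbb
   bbbbbbbbbbbbbbbbbbbbbbbbbbbbbbbbbbbbbbbbbbbbbbbbbbbb
  bbbbbbbbbbbbbbbbbbbbbbbbbbbbbbbbbbbbbbbbbbbbbbbbbbbbb
  bbbbbbbbbbbbbbbbbbbbbbbbbbbbbbbbbbbbbbbbbbbbbbbbbbbbb
  bbbbbbbbbbbbbbbbbbbbbbbbbbbbbbbbbbbbbbbbbbbbbbbbbbbbb
 bbbbbbbbbbbbbbbbbbbbbbbbbbbbbbbbbbbbbbbbbbbbbbbbbbbbbb
 bbbbbbbbbbbbbbbbbbbbbbbbbbbbbbbbbbbbbbbbbbbbbbbbbbbbbb
 bbbbbbbbbbbbbbbbbbbbbbbbbbbbbbbbbbbbbbbbbbbbbbbbbbbbbb
bbbbbbbbbbbbbbbbbbbbbbbbbbbbbbbbbbbbbbbbbbbbbbbbbbbbbbb
bbbbbbbbbbbbbbbbbbbbbbbbbbbbbbbbbbbbbbbbbbbbbbbbbbbbbbb
bbbbbbbbbbbbbbbbbbbbbbbbbbbbbbbbbbbbbbbbbbbbbbbbbbbbbbb
bbbbbbbbbbbbbbbbbbbbbbbbbbbOObbbbbbbbbbbbbbbbbbbbbbbbbb
bbbbbbbbbbbbbbbbbbbbbbbbbbbOObbbbbbbbbbbbbbbbbbbbbbbbbb
.bbbbbbbbbbbbbbbbbbbbbbbbbbOObbbbbbbbbbbbbbbbbbbbbbbbbb
.bbbbbbbbbbbbbbbbb........OOOObbbbbbbbbbbbbbbbbbbbbbbbb
.bbbbbbbbbbbb.............OOOObbbb.........bbbbbbbbbbbb
.bbb
[... 905 characters left out ...]
bbbbbbbbbbbbbOOObbbbbbbbbbbbbbbbbb.       
     bbbbbbbbbbbbbbbbbbbbbOOObbbbbbbbbbbbbbbbbb        
       bbbbbbbbbbbbbbbbbbbOOObbbbbbbbbbbbbbbbb         
         bbbbbbbbbbbbbbbbbOOObbbbbbbbbbbbbbbbb         
           bbbbbbbbbbbbbbbOOObbbbbbbbbbbbbbbb          
             bbbbbbbbbbbbbOOObbbbbbbbbbbbbbbb          
               bbbbbbbbbbbOOObbbbbbbbbbbbbbb           
                 bbbbbbbbbOOObbbbbbbbbbbbbb            
                   bbbbbbbOOObbbbbbbbbbbbbb            
                     bbbbbOOObbbbbbbbbbbbb             
                      .bb.OOO..bbbbbbbbbbb             
                        .......bbbbbbbbbb              
                        ........bbbbbbbb.
```

```bash
python3 asc.py a4 40 82 195 325 1 | awk 'NR%2==1'
python3 - <<'E'
import pickle
from h import *
from asc import ch
E
python3 - <<'E'
from h import *
import pickle
st,im,s=pickle.load(open('a4.pkl','rb'))
p=st['position'];R=st['tcp_rot'];heel=p+R@np.array([.0988,0,.0395]);print(proj('side',heel))
u,v=proj('side',heel).astype(int)
def ch(p):
    r,g,b=[int(x) for x in p]
    if b>r+40 and b>g+30: return 'b' if b>150 else ','
    if r>g+60 and g<90: return ' '
    if r>g-20 and g>b+60: return 'y'
    m=(r+g+b)//3
    return '#' if m<75 else ('+' if m<140 else 'O')
for row in s[v-30:v+35,u-45:u+50]: print(''.join(ch(q) for q in row))
E
```

```text
bbbbbbbbbbbbbbbbbbbbbbbbbbbbbbbbbbbbbbbbbbbbbbbbbbbbbbbbbbbbbbbbbbbbbbbbbbbbbbbbbbbbbbbbbbbbbbbbbbbbbbbbbbbbbbbbbbbbbbbbbbbbbbbbbb
bbbbbbbbbbbbbbbbbbbbbbbbbbbbbbbbbbbbbbbbbbbbbbbbbbbbbbbbbbbbbbbbbbbbbbbbbbbbbbbbbbbbbbbbbbbbbbbbbbbbbbbbbbbbbbbbbbbbbbbbbbbbbbbbbb
bbbbbbbbbbbbbbbbbbbbbbbbbbbbbbbbbbbbbbbbbbbbbbbbbbbbbbbbbbbbbOOOOOOOObbbbbbbbbbbbbbbbbbbbbbbbbbbbbbbbbbbbbbbbbbbbbbbbbbbbbbbbbbbbb
bbbbbbbbbbbbbbbbbbbbbbbbbbbbbbbbbbbbbbbbbbbbbbbbbbbbbbbbbbbbbOOOOOOOOObbbbbbbbbbbbbbbbbbbbbbbbbbbbbbbbbbbbbbbbbbbbbbbbbbbbbbbbbbbb
bbbbbbbbbbbbbbbbbbbbbbbbbbbbbbbbbbbbbbbbbbbbbbbbbbbbbbbbbbbbbOOOOOOOOObbbbbbbbbbbbbbbbbbbbbbbbbbbbbbbbbbbbbbbbbbbbbbbbbbbbbbbbbbbb
bbbbbbbbbbbbbbbbbbbbbbbbbbbbbbbbbbbbbbbbbbbbbbbbbbbbbbbbbbbbbOOOOOOOOObbbbbbbbbbbbbbbbbbbbbbbbbbbbbbbbbbbbbbbbbbbbbbbbbbbbbbbbbbbb
bbbbbbbbbbbbbbbbbbbbbbbbbbbbbbbbbbbbbbbbbbbbbbbbbbbbbbbbbbbbbOOOOOOOOObbbbbbbbbbbbbbbbbbbbbbbbbbbbbbbbbbbbbbbbbbbbbbbbbbbbbbbbbbbb
bbbbbbbbbbbbbbbbbbbbbbbbbbbbbbbbbbbbbbbbbbbbbbbbbbbbb.....................bbbbbbbbbbbbbbbbbbbbbbbbbbbbbbbbbbbbbbbbbbbbbbbbbbbbbbbb
bbbbbbbbbbbbbbbbbbbbbbbbb...........................
[... 7459 characters left out ...]
                    ++,,++                                                 
                                         +++                                                   
                                                                                               
                                                                                               
                                                                                               Traceback (most recent call last):
  File "<stdin>", line 3, in <module>
  File "asc.py", line 3, in <module>
    st,im,s=pickle.load(open(sys.argv[1]+'.pkl','rb'))
                             ~~~~~~~~^^^
IndexError: list index out of range
```

The side mask shows the ring as a tall ellipse in the tray, its bottom near pixel (224,160). I'll compute that floor contact point.

Run:
```python
from h import *
import pickle
st,im,s=pickle.load(open('a4.pkl','rb'))
p=st['position'];R=st['tcp_rot'];heel=p+R@np.array([.0988,0,.0395]);d=R[:,0]
for X,c in((onz('side',(224,160),.005),'side'),(onz('wrist',(258,74.5),.005,st),'wrist')):
    print(c,X,'along rel heel',(X-heel)@d,'lat',(X-heel)@-R[:,1])
for f in(-.03,-.015,0,.005,.03): 
    Y=heel+d*f; Y[2]=.005; print(f,proj('side',Y),proj('wrist',Y,st))
```

```text
side [0.48317884 0.32500351 0.005     ] along rel heel 0.005072816346581833 lat -0.006492220451045607
wrist [0.48121154 0.33152376 0.005     ] along rel heel 0.00611406436002702 lat 0.00023828507750724135
-0.03 [217.70425336 164.20525002] [258.30265718 116.76395975]
-0.015 [219.76661287 162.22771489] [258.28849251  99.64995186]
0 [221.79489711 160.28285353] [258.2738511   81.95995471]
0.005 [222.46356513 159.64168767] [258.26886051  75.93023716]
0.03 [225.75256289 156.48796565] [258.24303849  44.73162867]
```

The ring still hangs vertically (bottom about 5 mm ahead of the heel), so it has barely touched. I'll raise slightly, go back 45 mm for room, and then lower further while moving forward.

>>> play_rows:
  plan:
    - [[0, 0, 0.1, 0, 0, 0, -1], [-0.06, -0.029, 0.1, 0, 0, 0, -1], [-0.094, -0.045, 0, 0, 0, 0, -1], [-0.094, -0.045, 0, 0, 0, 0, -1], [-0.094, -0.045, 0, 0, 0, 0, -1], [-0.094, -0.045, 0, 0, 0, 0, -1], [-0.094, -0.045, 0, 0, 0, 0, -1], [-0.094, -0.045, 0, 0, 0, 0, -1], [-0.094, -0.045, 0, 0, 0, 0, -1], [-0.06, -0.029, -0.04, 0, 0, 0, -1], [-0.03, -0.014, -0.08, 0, 0, 0, -1], [0, 0, -0.06, 0, 0, 0, -1]]

```text
time_s: 23.4
position: [0.3451, 0.2662, 0.1092]
tcp_rot: [[0.902, 0.432, -0.0], [0.432, -0.902, -0.0], [-0.0, -0.0, -1.0]]
force: [0.5, -0.9, -2.0]
opening: 0.155
```

>>> play_rows:
  plan:
    - [[0.02, 0.01, -0.02, 0, 0, 0, -1], [0.036, 0.017, -0.02, 0, 0, 0, -1], [0.036, 0.017, -0.02, 0, 0, 0, -1], [0.036, 0.017, -0.02, 0, 0, 0, -1], [0.036, 0.017, -0.02, 0, 0, 0, -1], [0.036, 0.017, -0.02, 0, 0, 0, -1], [0.036, 0.017, -0.02, 0, 0, 0, -1], [0.036, 0.017, -0.02, 0, 0, 0, -1], [0, 0, 0, 0, 0, 0, -1]]

```text
time_s: 24.3
position: [0.3593, 0.2729, 0.1014]
tcp_rot: [[0.902, 0.432, 0.0], [0.432, -0.902, 0.0], [0.0, -0.0, -1.0]]
force: [-0.0, -0.3, -2.6]
opening: 0.156
```

```bash
python3 chk.py a5; python3 asc.py a5 40 130 180 340 2
cat > sd.py <<'E'
from h import *
import pickle,sys
st,im,s=pickle.load(open(sys.argv[1]+'.pkl','rb'))
def ch(p):
    r,g,b=[int(x) for x in p]
    if b>r+40 and b>g+30: return 'b' if b>150 else ','
    if r>g+60 and g<90: return ' '
    if r>g-20 and g>b+60: return 'y'
    m=(r+g+b)//3
    return '#' if m<75 else ('+' if m<140 else 'O')
print('cols 190-260 rows 130-178')
for row in s[130:178,190:260]: print(''.join(ch(q) for q in row))
E
python3 sd.py a5
```

```text
p [0.35931845 0.27286956 0.10144052] heel [0.44844065 0.31554415 0.06197153] along 0.042890345007206634 t 24.3
dark wrist px 1605 F [ 0.2500947  -0.90141496 -1.41372866]
bbbbbbbbbbbbbbbbOOO.bbbbbbbbbbbbbbbbbbbbbbbbbbbbbbbbbbbbbbbb.....bbbbbbbbbbbbbbb
bbbbbbbbbbbbbbbbO....bbbbbbbbbbbbbbbbbbbbbbbbbbbbbbbbbbbbbbb.....bbbbbbbbbbbbbbb
bbbbbbbbbbbbbbbbb.....bbbbbbbbbbbbbbbbOOOOObbbbbbbbbbbbbbbb......bbbbbbbbbbbbbbb
bbbbbbbbbbbbbbbbb.....bbbbbbbbbbbbbbbbOOOOObbbbbbbbbbbbbbb......bbbbbbbbbbbbbbbb
bbbbbbbbbbbbbbbbbb.....bbbbbbbbbbbbbbbOOOOObbbbbbbbbbbbbbb.....bbbbbbbbbbbbbbbbb
bbbbbbbbbbbbbbbbbbb.....bbbbbbbbbbbbbbOOOOObbbbbbbbbbbbbb.....bbbbbbbbbbbbbbbbbb
bbbbbbbbbbbbbbbbbbb....O.bbbbbbbbbbbbbOOOOObbbbbbbbbbbbbO.....bbbbbbbbbbbbbbbbbb
bbbbbbbbbbbbbbbbbbbb......bbbbbbbbbbbbOOOOObbbbbbbbbbbb..O...bbbbbbbbbbbbbbbbbbb
bbbbbbbbbbbbbbbbbbbbbO.....bbbbbbbbbbbOOOOObbbbbbbbbbb......bbbbbbbbbbbbbbbbbbbb
bbbbbbbbbbbbbbbbbbbbb.......bbbbbbbbbOOOOOOObbbbbbbb........bbbbbbbbbbbbbbbbbbbb
bbbbbbbbbbbbbbbbbbbbbb........bbbbbbbOOOOOOObbbbbbb........bbbbbbbbbbbbbbbbbbbbb
bbbbbbbbbbbbbbbbbbbbbbbb.....O..bbbbbOO
[... 5336 characters left out ...]
b,,++++++++b++                 
                ++++,bbbbbbbbbbbbbbbb,,++++++++++++                   
                 +,,+,,bbbbbbbbbbbb,,,+++++++b+++                     
                  +,+,+,bbbbbbbb,,,,,+++++,+++                        
                    ++++,bbbbb,,,,,,+,++++++                          
                     ,,+,,,,,,,,,,+,,,,++                             
                      ++++,,,,,,,,,b,++                               
                       +++,,,,,,,,++                                  
                        ++,,+,++++                                    
                         ++,,++                                       
                           ++
```

Both masks show that the ring has dropped off the foot and lies flat in the tray. In the side view it is a low ellipse over columns 213–236 and rows 151–164, and in the wrist view a full circular arc on the floor. I'll raise the pick clear and take it back to the rest.

>>> play_rows:
  plan:
    - [[0, 0, 0.1, 0, 0, 0, -1], [0, 0, 0.2, 0, 0, 0, -1], [0, 0, 0.25, 0, 0, 0, -1], [0, 0, 0.3, 0, 0, 0, -1], [0, 0, 0.3, 0, 0, 0, -1], [0, 0, 0.3, 0, 0, 0, -1], [0, 0, 0.25, 0, 0, 0, -1], [0.1, -0.3, 0.1, 0, 0, -0.002, -1], [0.15, -0.5, 0, 0, 0, -0.002, -1], [0.17, -0.62, 0, 0, 0, -0.002, -1], [0.17, -0.62, 0, 0, 0, -0.002, -1], [0.17, -0.62, 0, 0, 0, -0.002, -1]]

```text
time_s: 25.6
position: [0.3971, 0.1387, 0.1925]
tcp_rot: [[0.915, 0.404, 0.001], [0.404, -0.915, 0.0], [0.001, 0.0, -1.0]]
force: [1.0, 0.0, -1.1]
opening: 0.159
```

>>> play_rows:
  plan:
    - [[0.17, -0.62, 0, 0, 0, -0.002, -1], [0.17, -0.62, 0, 0, 0, -0.002, -1], [0.17, -0.62, 0, 0, 0, -0.002, -1], [0.17, -0.62, 0, 0, 0, -0.002, -1], [0.17, -0.62, 0, 0, 0, -0.002, -1], [0.17, -0.62, 0, 0, 0, -0.002, -1], [0.17, -0.62, 0, 0, 0, -0.002, -1], [0.17, -0.62, 0, 0, 0, -0.002, -1], [0.17, -0.62, 0, 0, 0, -0.002, -1], [0.17, -0.62, 0, 0, 0, -0.002, -1], [0.17, -0.62, 0, 0, 0, -0.002, -1], [0.17, -0.62, 0, 0, 0, -0.002, -1]]

```text
time_s: 26.8
position: [0.499, -0.2334, 0.1925]
tcp_rot: [[0.943, 0.333, 0.0], [0.333, -0.943, -0.0], [0.0, 0.0, -1.0]]
force: [0.7, 0.2, -1.1]
opening: 0.155
```

>>> play_rows:
  plan:
    - [[0.17, -0.62, 0, 0, 0, -0.002, -1], [0.12, -0.45, 0, 0, 0, -0.001, -1], [0, 0, 0, 0, 0, 0, -1], [0, 0, 0, 0, 0, 0, -1], [0, 0, 0, 0, 0, 0, -1]]

```text
time_s: 27.3
position: [0.5127, -0.2843, 0.1917]
tcp_rot: [[0.946, 0.325, -0.001], [0.325, -0.946, 0.001], [-0.001, -0.002, -1.0]]
force: [-0.1, -0.6, -0.8]
opening: 0.16
```

Run:
```python
from h import *
st=read_state(); p=st['position'];R=st['tcp_rot']; print(p,R.round(4),st['time_s'])
print('need shift/0.05',(np.array([.5213,-.3158,.0685])-p)/.05,'yaw deg to go',19.09-np.degrees(np.arctan2(R[1,0],R[0,0])))
a=capture('top');np.save('t6.npy',a)
roi=a[140:210,105:176]; m=(roi[...,2].astype(int)-roi[...,0]<60).astype(np.uint8)
m[:6]=0;m[-6:]=0;m[:,:6]=0;m[:,-6:]=0
c,_=cv2.findContours(m,cv2.RETR_EXTERNAL,cv2.CHAIN_APPROX_NONE);k=max(c,key=cv2.contourArea)
h=cv2.convexHull(k)
e=cv2.fitEllipse(h); print('ell',e,[onz('top',np.array(e[0])+[105,140],.01)],'diam',np.array(e[1])*(.978/359))
for row in roi[::2]: print(''.join('#' if p[2]<int(p[0])+60 else 'b' for p in row))
```

```text
[ 0.51269159 -0.2843185   0.19169279] [[ 9.457e-01  3.250e-01 -1.100e-03]
 [ 3.250e-01 -9.457e-01  1.300e-03]
 [-6.000e-04 -1.600e-03 -1.000e+00]] 27.3
need shift/0.05 [ 0.17216828 -0.62962993 -2.46385573] yaw deg to go 0.12515976756071723
ell ((35.88638687133789, 33.15696716308594), (32.28290557861328, 33.11726760864258), 81.48240661621094) [array([0.49266223, 0.33648444, 0.01      ])] diam [0.08794619 0.09021919]
#######################################################################
#####bbbbbbbbbbbbbb####################################################
#####bb##bbbbbbbbbbbbbbbbbbbbbbbbbbbbbbbbbbbbbbbbbbb###################
#####bb##bbbbbbbbbbbbbbbbbbbbbbbbbbbbbbbbbbbbbbbbbbbbbbbbbbbbbbbbbbb###
#####bb##bbbbbbbbbbbbbbbbbbbbbbbbbbbbbbbbbbbbbbbbbbbbbbbbbbbbbbbbbbbb##
#####bb#bbbbbbbbbbbbbbbbbbbbbbbbbbbbbbbbbbbbbbbbbbbbbbbbbbbbbbbbbbbbb##
####bb###bbbbbbbbbbbbbbbbbbbbbbbbbbbbbbbbbbbbbbbbbbbbbbbbbbbbbbbbbbbb##
####bb##bbbbbbbbbbbbbbbbbbbbbbbbbbbbbbbbbbbbbbbbbbbbbbbbbbbbbbbbbbbbb##
####bb##bbbbbbbbbbbbbbbbbbbbbbbbbbbbbbbbbbbbbbbbbbbbbbbbbbbbbbbbbbbb###
####bb##bbbbbbbbbbbbbbbbbbbbbbb##
[... 1138 characters left out ...]
bbbbbbbbbbbbbbbbbbbbbbbbbbbbbbbbbbbbbbbbbbbbbbb#####
#bb#bbbbbbbbbbbbbbbbbbbbbbbbbbbbbbbbbbbbbbbbbbbbbbbbbbbbbbbbbbbbbb#####
#bb##bbbbbbbbbbbbbbbbbbbbbbbbbbbbbbbbbbbbbbbbbbbbbbbbbbbbbbbbbbbbb#####
#bb##bbbbbbbbbbbbbbbbbbbbbbbbbbbbbbbbbbbbbbbbbbbbbbbbbbbbbbbbbbbb######
bbb##bbbbbbbbbbbbbbbbbbbbbbbbbbbbbbbbbbbbbbbbbbbbbbbbbbbbbbbbbbbb######
bb##bbbbbbbbbbbbbbbbbbbbbbbbbbbbbbbbbbbbbbbbbbbbbbbbbbbbbbbbbbbbb######
bbbbbbbbbbbbbbbbbbbbbbbbbbbbbbbbbbbbbbbbbbbbbbbbbbbbbbbbbbbbbbbbb######
###bbbbbbbbbbbbbbbbbbbbbbbbbbbbbbbbbbbbbbbbbbbbbbbbbbbbbbbbbbbbbb######
######################################bbbbbbbbbbbbbbbbbbbbbbbbbb#######
#######################################################################
```

The ring lies flat in the blue tray: its outline measures 88 × 90 mm, centred at (0.493,0.336), 6 mm from the tray centre. Now the pick goes back onto its rest.

>>> play_rows:
  plan:
    - [[0.06, -0.21, 0, 0, 0, 0.0007, -1], [0.06, -0.21, 0, 0, 0, 0, -1], [0.052, -0.21, 0, 0, 0, 0, -1], [0, 0, 0, 0, 0, 0, -1], [0, 0, -0.2, 0, 0, 0, -1], [0, 0, -0.3, 0, 0, 0, -1], [0, 0, -0.3, 0, 0, 0, -1], [0, 0, -0.3, 0, 0, 0, -1], [0, 0, -0.3, 0, 0, 0, -1], [0, 0, -0.3, 0, 0, 0, -1], [0, 0, 0, 0, 0, 0, -1], [0, 0, 0, 0, 0, 0, -1]]

```text
time_s: 28.55
position: [0.5217, -0.3167, 0.106]
tcp_rot: [[0.945, 0.327, -0.001], [0.327, -0.945, 0.001], [-0.001, -0.001, -1.0]]
force: [0.2, -0.3, -2.0]
opening: 0.152
```

Run:
```python
from h import *
st=read_state(); p=st['position'];R=st['tcp_rot']; print(p,st['force'],st['time_s'])
print('need',(np.array([.5213,-.3158,.0685])-p)/.05,'yaw',19.09-np.degrees(np.arctan2(R[1,0],R[0,0])))
```

```text
[ 0.52169805 -0.31673423  0.10597038] [ 0.24232241 -0.33512165 -2.02680842] 28.55
need [-0.00796097  0.01868469 -0.74940766] yaw 0.0263867852960189
```

>>> play_rows:
  plan:
    - [[-0.008, 0.018, -0.15, 0, 0, 0, -1], [0, 0, -0.15, 0, 0, 0, -1], [0, 0, -0.15, 0, 0, 0, -1], [0, 0, -0.12, 0, 0, 0, -1], [0, 0, -0.1, 0, 0, 0, -1], [0, 0, -0.06, 0, 0, 0, -1], [0, 0, 0, 0, 0, 0, -1], [0, 0, 0, 0, 0, 0, -1]]

```text
time_s: 29.35
position: [0.5218, -0.3163, 0.0702]
tcp_rot: [[0.945, 0.327, 0.0], [0.327, -0.945, -0.0], [0.0, 0.0, -1.0]]
force: [1.4, 0.4, 0.2]
opening: 0.161
```

>>> play_rows:
  plan:
    - [[0, 0, 0, 0, 0, 0, -0.5], [0, 0, 0, 0, 0, 0, -0.3], [0, 0, 0, 0, 0, 0, 0], [0, 0, 0, 0, 0, 0, 0.5], [0, 0, 0, 0, 0, 0, 1], [0, 0, 0, 0, 0, 0, 1], [0, 0, 0, 0, 0, 0, 1], [0, 0, 0, 0, 0, 0, 1], [0, 0, 0, 0, 0, 0, 1]]

```text
time_s: 30.25
position: [0.5217, -0.3163, 0.07]
tcp_rot: [[0.945, 0.326, 0.0], [0.326, -0.945, 0.0], [0.0, -0.0, -1.0]]
force: [0.9, -1.0, -0.1]
opening: 0.892
```

>>> play_rows:
  plan:
    - [[0, 0, 0.1, 0, 0, 0, 1], [0, 0, 0.3, 0, 0, 0, 1], [0, 0, 0.4, 0, 0, 0, 1], [0, 0, 0.5, 0, 0, 0, 1], [0, 0, 0.5, 0, 0, 0, 1], [0, 0, 0.5, 0, 0, 0, 1], [0, 0, 0.3, 0, 0, 0, 1], [0, 0, 0, 0, 0, 0, 1], [0, 0, 0, 0, 0, 0, 1]]

```text
time_s: 31.15
position: [0.5216, -0.3163, 0.2008]
tcp_rot: [[0.945, 0.326, 0.001], [0.326, -0.945, -0.001], [0.001, 0.001, -1.0]]
force: [-0.5, -0.0, -1.1]
opening: 0.999
```

Run:
```python
from h import *
st=read_state(); im=capture('wrist')
print(st['position'],st['time_s'])
hsv=cv2.cvtColor(im,cv2.COLOR_RGB2HSV); m=cv2.inRange(hsv,(22,120,100),(35,255,255)); m[260:]=0
m=cv2.morphologyEx(m,cv2.MORPH_CLOSE,np.ones((9,9)))
c,_=cv2.findContours(m,cv2.RETR_EXTERNAL,cv2.CHAIN_APPROX_NONE)
k=max(c,key=cv2.contourArea);r=cv2.minAreaRect(k);P=np.array([onz('wrist',p,.093,st) for p in cv2.boxPoints(r)]);print(r,P.round(4))
t=capture('top')
save('end',np.hstack([cv2.resize(im[40:260,160:380],(400,400),interpolation=cv2.INTER_CUBIC),cv2.resize(t[135:215,100:180],(400,400),interpolation=cv2.INTER_CUBIC)]))
```

```text
[ 0.52163249 -0.31633393  0.20081761] 31.15
((259.0, 197.0), (110.0, 14.0), 90.0) [[ 0.5626 -0.296   0.093 ]
 [ 0.567  -0.3087  0.093 ]
 [ 0.4562 -0.3478  0.093 ]
 [ 0.4513 -0.3335  0.093 ]]
```

View pics/end.png

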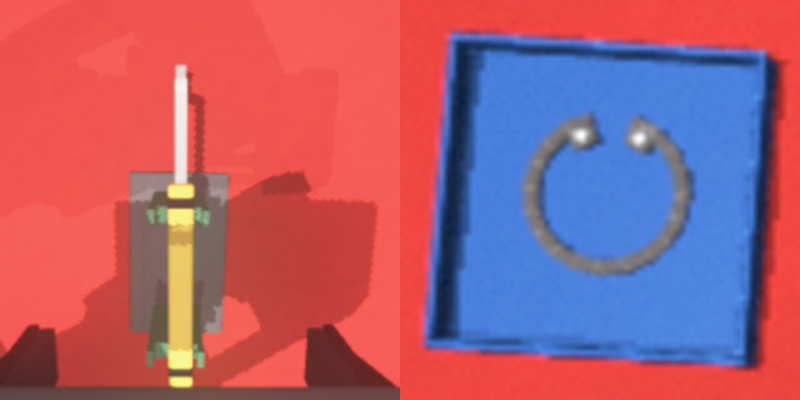

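The pick lies between both pairs of green cheeks, at the same place and yaw as at the start within about 2–3 mm. The ring lies flat in the blue tray with its white dots up. The gripper is open and about 13 cm above the rest, touching nothing, so I'm handing in.

```bash
python3 -c "
from rig import *
print(hand_in())"
```

```text
the job is handed in; nothing more can be done
None
```

The ring is lying flat in the blue tray and the pick is back in its green rest. I handed the job in at about 31 s. The gripper gripped only the yellow handle.

**What I did**
- I took the pick from the rest and put its foot under the left lug (+27°). I first set the ring back down on its seat once to centre the foot under the lug.
- I then lifted the ring out hanging on the foot and carried it to the tray.
- It was meant to be laid over gradually. It did not tip on the first touch, and on the second it came off the foot and dropped flat.

**Last checks**
- **Ring:** the top view shows it flat with its white dots up, 88 × 90 mm in outline and about 6 mm from the tray's centre.
- **Pick:** the wrist view shows the handle between both pairs of cheeks, within 2–3 mm of where it started.
- **Gripper:** open, and about 13 cm above the rest.
- **Forces:** readings at the end of each move stayed below about 5 N.

No final check failed. The force readings were too noisy to confirm the ring's weight or the moment it touched the tray, so I judged those from the pictures.

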